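# Release the ratchet pawl and lower the hold-down arm onto the filter

### The job

The blue arm of the bench clamp is held up by its ratchet. Press the yellow thumb tab down until the pawl is right out of the teeth and stays there, then push the arm down past all its teeth until its rubber foot rests flat on the filter in its nest, and take the hand away. Only touch and push, with nothing gripped or lifted (the arm must not be raised or forced past an engaged pawl); the filter stays in its nest and the vial, amber bottle and cuvette box stay where they stand.

Things in the scene. Friction and masses are not known exactly. Their poses are not given: they have to be found in the camera images.
- clamp: The fixed ratchet clamp: grey base plate 100 x 250 x 12 mm screwed to the bench. Origin under the middle of the clamp on the bench surface, z up. The arm points along its +y, the pawl and thumb tab lie towards its -y. On the base: an aluminium stage block 76 x 76 mm, top 70 mm high, centred at y = +75 mm; two cheeks 44 mm wide, 112 mm high, round the arm's hinge at y = -30 mm. The clamp is turned up to 0.45 rad either way from x ahead, y left.
- holddown_hinge (a point): Centre of the arm's hinge pin, fixed on the clamp at (0, -30, 95) mm in the clamp's frame; the hinge axis is the clamp's x.
- holddown (a joint): Elevation of the blue arm in rad: 0 = level with the foot resting on the filter, growing as the arm is raised (starts about 0.65; stops at -0.04 and 0.95). The hinge is stiff: the arm stays at whatever angle it is left, and takes about 4 to 6 N on its paddle to push down. The steel ratchet sector on it (tooth tips 55 mm from the hinge) has teeth that meet the pawl at 0.58, 0.32 and 0.06; while the pawl is engaged the arm can go down only to 0.58 and then locks.
- paddle (a point): Middle of the upper face of the black paddle at the arm's free end, 165 mm from the hinge along the arm and 11 mm above the arm's centre line. The paddle is 34 mm wide and 70 mm long (130 to 200 mm from the hinge). With the arm down its upper face is level, 106 mm above the bench; it begins about 200 mm high and swings in an arc about the hinge.
- pawl (a joint): Turn of the yellow pawl about its pivot, which is parallel to the arm's hinge and lies at (0, -79, 32) mm in the clamp's frame, in rad: 0 = hooked into the teeth, 0.15 or more = clear of them, 0.32 = stop. It grows as the thumb tab is pressed down. It has a stiff pivot with no spring: it stays where it is left; about 3 N on the tab moves it.
- thumb_tab (a point): Middle of the upper face of the yellow thumb tab on the pawl, 28 mm (clamp x) by 30 mm (clamp y). At pawl = 0 it is level, at (0, -175, 79) mm in the clamp's frame; pressed to the stop it has gone down about 29 mm and 10 to 20 mm outward (clamp -y).
- foot (a point): Centre of the underside of the round rubber foot (36 mm across) below the arm, 105 mm from the hinge along the arm.
- nest (a point): Middle of the stage top, 70 mm above the bench, where the filter lies between low steel strips 3.5 mm high.
- filter: Loose square black filter holder with a red round filter, 60 x 60 x 7 mm, lying flat in the nest with 1 mm play; origin at the centre of its underside. It stays there.
- vial: Bystander: loose small clear screw-capped vial with a dark cap, 27 mm across, 57 mm high, upright on the near side of the clamp; origin at the centre of its underside.
- bottle: Bystander: loose amber bottle with a black cap, 52 mm across, 98 mm high, upright on the far side of the clamp; origin at the centre of its underside.
- cuvettes: Bystander: loose blue open cuvette box 60 x 110 x 36 mm on the far side of the clamp, beside the stage; origin at the centre of its underside.
Not all that is in view belongs to the job. Several things have the shape of the filter; the one meant has the colours described above.

How it is judged:
By the outcome, as a careful person would: the job done as asked, in the order asked, and still so for the second after the job is handed in, with the robot touching nothing.
It also fails if it takes over 38 s, if anything falls off the work surface, if the arm or the gripper's body presses on something with over 40 N, if the wrist force passes 120 N, or if a joint passes its speed limit or range.

### The arm

A 6-joint arm with a two-finger parallel gripper is mounted at the origin on a cart in front of the work surface, level with it; the furniture and walls round the work are solid. World frame = base frame: x ahead of the robot, y to its left, z up, the work surface at z = 0. Lengths are in m, angles in rad, forces in N, time in s.
With the tool pointing down it reaches from about 0.375 to 0.975 m from the base axis. Payload 3.8 kg.
Tool frame: the origin (TCP) lies midway between the tips of the shut fingers; the grasp point (between the pads) lies 19 mm behind it; z points along the fingers, y is the line along which they close (so a half turn about z gives the same grasp; the last joint's range is limited). The gripper opens to 85 mm and grips with 20 to 120 N. Pads are 22 mm wide; open, the fingers measure 114 mm over their backs; the gripper's body (76 mm by 85 mm) begins 54 mm behind the grasp point. The pads swing forward as they close: fully open they stand 13 mm farther back than shut.
Start: joints at [1.112, 0.264, 1.604, -0, 1.274, -0.037], TCP at [0.276, 0.616, 0.231] pointing down, gripper open.
Joint ranges: [-2.63, 2.63], [-0.94, 2.18], [0.31, 2.57], [-1.31, 4.45], [0, 2.66], [-2.55, 2.55]. Speed limits (rad/s): [2.57, 2.57, 3.14, 3.14, 3.14, 3.14].

### API

Orientations are given as a rotation vector (axis times angle).
In Python, from workcell import bot gives the robot as it stands.
- The arm moves only by the tool step_arm, never from a script. Its argument "motion" is a list of rows, each a list of 5 numbers: the finger opening in cm, from 0 to 8.54, then the shift along the tool's x, y, z in cm, then the turn about the tool's z in degrees. In form: [[claw, dx, dy, dz, twist], ...]. A call has 1 to 20 rows; each row is the pose to reach, as a shift and turn from the pose commanded when the call began, along the tool's axes at that moment; what a row does not reach only later rows make up. A row lasts 1/10 s, in which the tool goes at most 50 mm and 8.59 degrees, less where a joint would pass 70% of its speed; a pose out of reach is approached as far as the arm can. A call with a gripper value outside its range is refused whole. The fingers move at their own pace and stop on an object; "force" is the grip in N (left out, the last holds). Time passes only in rows, so rows that repeat a pose let the fingers close. It gives the time, the measured TCP pose, the force, the opening and the grip force at its end, in the units of the state.
- bot.read_state(): the state, without advancing time (a new reading comes with each control period).
- bot.read_camera(name): name is "scene" or "top" or "wrist"; returns (picture, depth): 480x640x3 uint8, red, green, blue; 480x640 float32, m along the optical axis (not along the pixel's ray), 0 where there is no reading.
- bot.calibration(name): a dict with "mtx" (3x3 intrinsics, pixels), "origin" and "orientation" of the camera in the world; the wrist camera has in their place "T_tool_cam" (4x4, takes a point from camera to tool coordinates, whose origin is the TCP and whose axes are the flange's). Camera axes: x right, y up, looking along -z (the intrinsics and any distortion apply to the point x, -y, -z); pixel columns grow to the right and rows downward; lengths in m; the calibration is good to about 2 mm. A picture is of the moment at which its call begins: read the wrist's pose just before it. calibration takes no time and is no camera call.
- bot.finish_job(): hands the job in; it is judged then, once.
The state is a dict: "time": time; "q": joint angles; "joint_vel": joint speeds; "joint_torque": joint torques, N m; "tool_pos": TCP position; "tcp_rot": TCP orientation; "wrist_force": force on the tool from outside, world axes, zero at the start; "torque": the same for the moment, N m; "width": opening from 0.0 (shut) to 1.0 (fully open); "grip_force": force on a finger pad.
Only numpy, scipy, OpenCV 4.12 (cv2) and the standard library are available. Lean on these libraries where they do the work, as an engineer would, in place of code of your own. Each camera call takes 0.05 s, during which the arm holds its last target. There are 200 camera calls.

## Working session

There is one attempt and no reset: what is moved stays moved. The work goes in short steps, Python scripts to look and compute and a tool call to move; the robot and the scene stay as the last step left them, time stands still between calls to the robot, and variables do not carry over. Pictures are saved under pics/ and viewed, at most 10 in all, crops included, and the job is handed in when it is done.

Besides the shell and the picture viewer there is one more tool, called after "Call:" as name(argument=value, ...) on one line, values as JSON. step_arm: Moves the arm, as the interface text tells. Its arguments: {"type":"object","properties":{"motion":{"type":"array","items":{"type":"array","items":{"type":"number"}}},"force":{"type":"number"}},"required":["motion"]}

```bash
mkdir -p pics; ls; cat > h.py <<'E'
import numpy as np, cv2
from scipy.spatial.transform import Rotation as R
from workcell import bot
def cam(name):
    c=bot.calibration(name)
    if 'origin' in c:
        o=np.array(c['orientation'],float)
        Rm=o if o.shape==(3,3) else R.from_rotvec(o).as_matrix()
        return np.array(c['mtx']),Rm,np.array(c['origin']),c
    s=bot.read_state();T=np.array(c['T_tool_cam']);Rt=R.from_rotvec(s['tcp_rot']).as_matrix()
    return np.array(c['mtx']),Rt@T[:3,:3],Rt@T[:3,3]+np.array(s['tool_pos']),c
def cloud(d,K,Rm,o):
    v,u=np.mgrid[:480,:640]
    return (np.stack([(u-K[0,2])/K[0,0]*d,-(v-K[1,2])/K[1,1]*d,-d],-1))@Rm.T+o
E
python3 - <<'E'
from h import *
print(bot.read_state())
for n in ('scene','top'):
    print({k:np.round(v,4) if not isinstance(v,str) else v for k,v in bot.calibration(n).items()})
    K,Rm,o,c=cam(n)
    p,d=bot.read_camera(n); np.savez(n+'.npz',p=p,d=d)
    cv2.imwrite(f'pics/{n}.png',p[:,:,::-1])
E
```

```text
pics
{'time': 0.0, 'q': array([ 1.11208222e+00,  2.64809891e-01,  1.60540821e+00, -1.95477642e-06,
        1.27371343e+00, -3.68779965e-02]), 'joint_vel': array([-0.00268586, -0.00060044,  0.00084428, -0.00021529, -0.00081612,
       -0.00172943]), 'joint_torque': array([-1.10851848e-03, -5.15111840e+01, -3.67316866e+01, -2.56556223e-04,
        1.30944457e-02, -3.98142106e-05]), 'tool_pos': array([0.27602392, 0.61515674, 0.22990534]), 'tcp_rot': array([-0.65759558, -3.07141126,  0.00356175]), 'wrist_force': array([-0.18145681, -0.68538669,  0.28441143]), 'torque': array([ 0.04393874, -0.01368373, -0.00480671]), 'grip_force': 0.0, 'width': 1.0027585965926122}
{'mtx': array([[607.2097,   0.    , 322.6667],
       [  0.    , 607.2097, 224.5049],
       [  0.    ,   0.    ,   1.    ]]), 'origin': array([-0.1684,  0.4626,  0.4621]), 'orientation': array([ 0.6652, -1.1819, -1.86  ])}
{'mtx': array([[587.2008,   0.    , 312.8419],
       [  0.    , 587.2008, 244.0239],
       [  0.    ,   0.    ,   1.    ]]), 'origin': array([0.3771, 0.0235, 1.1528]), 'orientation': array([ 0.1198, -0.0957, -1.5499])}
```

View pics/scene.png

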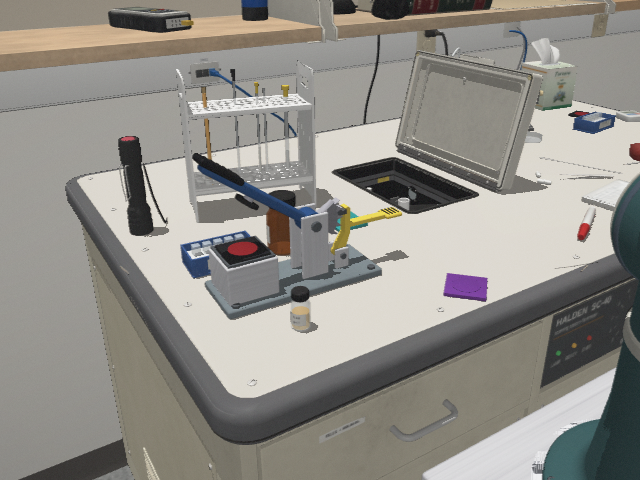

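View pics/top.png

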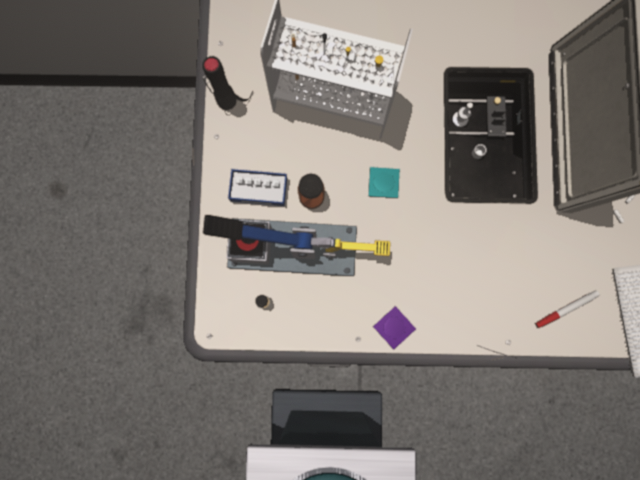

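The scene view shows the clamp with the red-on-black filter on the stage at (243,249) and the yellow tab at (388,213). The look-alikes are a purple plate at (466,287) and a teal one at about (350,218), and neither has the right colours. In the top view the tab is at (383,247), the paddle at (223,227), the vial at (262,301), the bottle at (311,190) and the box at (258,187).

```bash
python3 - <<'E'
from h import *
for n in ('top','scene'):
    z=np.load(n+'.npz');p,d=z['p'],z['d'];K,Rm,o,c=cam(n);P=cloud(d,K,Rm,o)
    print(n,'plane z check',np.round(P[330,500] if n=='top' else P[250,480],4), bot.calibration(n).keys())
    h=cv2.cvtColor(p,cv2.COLOR_RGB2HSV).astype(int);H,S,V=h[...,0],h[...,1],h[...,2]
    roi=np.zeros(d.shape,bool)
    if n=='top': roi[205:280,195:400]=1
    else: roi[140:320,180:410]=1
    zz=P[...,2]
    ms={'yellow':(abs(H-26)<7)&(S>140)&(V>100),'red':((H<8)|(H>172))&(S>150)&(V>80),'blue':(abs(H-110)<12)&(S>120)&(zz>.09),'tab':(abs(H-26)<7)&(S>140)&(zz>.06)&(d>0),'plate':(zz>.007)&(zz<.017)&(S<80),'paddle':(V<60)&(zz>.12)}
    for k,m in ms.items():
        m=m&roi&(d>0)
        q=P[m]
        if len(q)<5: print(k,len(q));continue
        print(k,len(q),'mean',q.mean(0).round(4),'min',np.percentile(q,3,0).round(4),'max',np.percentile(q,97,0).round(4))
        if k in('plate','yellow','blue'):
            r=cv2.minAreaRect((q[:,:2]*1000).astype(np.float32)); print('   rect',np.round(r[0],1),np.round(r[1],1),round(r[2],1), np.linalg.eigh(np.cov(q[:,:2].T))[1][:,1].round(3))
E
```

```text
top plane z check [ 0.375  -0.3228 -0.0012] dict_keys(['mtx', 'origin', 'orientation'])
yellow 456 mean [ 0.5222 -0.0564  0.0811] min [ 0.5096 -0.097   0.0755] max [ 0.5315 -0.0025  0.1066]
   rect [523.6 -44.4] [110.2  25.3] 86.3 [0.047 0.999]
red 113 mean [0.5214 0.1646 0.0781] min [0.5143 0.1469 0.073 ] max [0.5294 0.1805 0.0822]
blue 717 mean [0.5303 0.101  0.1359] min [0.5177 0.0498 0.1076] max [0.54   0.1552 0.1736]
   rect [528.4 102.3] [112.   26.3] 89.9 [0.049 0.999]
tab 460 mean [ 0.5222 -0.0559  0.081 ] min [ 0.5096 -0.097   0.0753] max [ 0.5315 -0.0008  0.1065]
plate 3069 mean [0.5191 0.0536 0.0121] min [ 0.4784 -0.0359  0.0081] max [0.5771 0.1841 0.016 ]
   rect [541.5  91. ] [143.7 363. ] 1.7 [-0.091  0.996]
paddle 766 mean [0.5328 0.1836 0.197 ] min [0.5188 0.1482 0.1474] max [0.5485 0.2127 0.2198]
scene plane z check [ 4.523e-01 -2.256e-01  4.000e-04] dict_keys(['mtx', 'origin', 'orientation'])
yellow 794 mean [ 0.5364 -0.0416  0.0664] min [ 0.5096 -0.362  -0.0441] max [0.9022 0.0122 0.1007]
   rect [ 688.5 -209.6] [ 98.9 552.3] 45.2 [-0.709  0.705]
red 316 mean [0.5334 0.1617 0.0763] min [0.5148 0.1433 0.0752] max [0.5517 0.1797 0.0774]
blue 1068 mean [0.5242 0.1281 0.1478] min [0.5187 0.0562 0.1076] max [0.536  0.2081 0.202 ]
   rect [532.5 129.8] [166.4  28. ] 86.9 [0.015 1.   ]
tab 586 mean [ 0.5201 -0.0377  0.0781] min [ 0.5087 -0.0954  0.0628] max [ 0.5306 -0.0008  0.1042]
plate 3322 mean [0.5426 0.0655 0.0116] min [ 0.4772 -0.0896  0.0078] max [0.9514 0.2047 0.0161]
   rect [813.1   0.9] [558.1 786.4] 49.4 [-0.888  0.459]
paddle 651 mean [0.5238 0.1829 0.1897] min [0.5162 0.1433 0.1399] max [0.5444 0.2149 0.219 ]
```

```bash
cat >> h.py <<'E'
def shift(target):
    "cm in tool axes from the present pose to a world point, and twist (deg) bringing tool y onto the clamp's y"
    s=bot.read_state();Rt=R.from_rotvec(s['tcp_rot']).as_matrix()
    return (Rt.T@(np.array(target)-s['tool_pos'])*100).round(2)
def clamp(yaw,c): 
    Rz=R.from_rotvec([0,0,yaw]).as_matrix(); return lambda p:(Rz@np.array(p)/1000+np.array([*c,0])).round(4)
E
python3 - <<'E'
from h import *
for n in ('top','scene'):
    z=np.load(n+'.npz');p,d=z['p'],z['d'];K,Rm,o,c=cam(n);P=cloud(d,K,Rm,o)
    h=cv2.cvtColor(p,cv2.COLOR_RGB2HSV).astype(int);H,S,V=h[...,0],h[...,1],h[...,2]
    m=(abs(H-26)<10)&(S>100)&(d>0)&(P[...,1]<-.03)&(P[...,1]>-.12)&(P[...,0]<.6)&(P[...,2]>.065)
    q=P[m]
    for a in np.arange(-.11,-.03,.006):
        w=q[(q[:,1]>=a)&(q[:,1]<a+.006)]
        if len(w): print(n,a.round(3),len(w),w[:,0].min().round(4),w[:,0].max().round(4),np.median(w[:,2]).round(4))
C=clamp(-.047,(.5295,.0868))
for t in ([0,-175,300],[0,-175,110],[0,-175,79]): print(t,C(t),shift(C(t)))
s=bot.read_state();print(R.from_rotvec(s['tcp_rot']).as_matrix().round(3))
print(np.array(bot.calibration('wrist')['T_tool_cam']).round(3))
E
```

```text
top -0.104 13 0.5097 0.5318 0.079
top -0.098 47 0.5076 0.5342 0.079
top -0.092 51 0.5078 0.5341 0.0792
top -0.086 52 0.5073 0.5338 0.0795
top -0.08 45 0.5072 0.5336 0.0788
top -0.074 33 0.509 0.5336 0.0798
top -0.068 28 0.5162 0.5278 0.079
top -0.062 21 0.5163 0.5273 0.0789
top -0.056 21 0.5156 0.5295 0.0788
top -0.05 21 0.5177 0.5297 0.0783
top -0.044 28 0.5173 0.5295 0.0795
top -0.038 22 0.5162 0.5291 0.0784
top -0.032 7 0.5177 0.5288 0.0792
scene -0.104 17 0.5086 0.5325 0.0772
scene -0.098 30 0.5065 0.5342 0.0782
scene -0.092 29 0.5077 0.5304 0.0781
scene -0.086 32 0.5081 0.5341 0.0783
scene -0.08 37 0.5078 0.5334 0.0777
scene -0.074 32 0.5091 0.5329 0.0771
scene -0.068 24 0.5159 0.5283 0.0773
scene -0.062 22 0.5146 0.5283 0.0774
scene -0.056 26 0.5157 0.53 0.0778
scene -0.05 25 0.5151 0.5285 0.0776
scene -0.044 24 0.5162 0.5297 0.0776
scene -0.038 23 0.5167 0.5292 0.0766
scene -0.032 9 0.5174 0.5308 0.0777
[0, -175, 300] [ 0.5213 -0.088   0.3   ] [-51.17 -54.13  -6.89]
[0, -175, 110] [ 0.5213 -0.088   0.11  ] [-51.17 -54.09  12.11]
[0, -175, 79] [ 0.5213 -0.088   0.079 ] [-51.17 -54.09  15.21]
[[-0.912  0.409 -0.001]
 [ 0.409  0.912 -0.002]
 [ 0.    -0.002 -1.   ]]
[[ 0.001  0.962  0.273  0.07 ]
 [ 1.    -0.001  0.    -0.001]
 [ 0.001  0.273 -0.962 -0.142]
 [ 0.     0.     0.     1.   ]]
```

Call:
step_arm(motion=[[0,0,0,-5,0],[0,0,0,-7,0],[0,-3,-3.2,-7,-5],[0,-6,-6.3,-7,-10],[0,-9,-9.5,-7,-16],[0,-12,-12.7,-7,-21],[0,-15,-15.9,-7,-21.5],[0,-18,-19,-7,-21.5],[0,-21,-22.2,-7,-21.5],[0,-24,-25.4,-7,-21.5],[0,-27,-28.6,-7,-21.5],[0,-30,-31.7,-7,-21.5],[0,-33,-34.9,-7,-21.5],[0,-36,-38,-7,-21.5],[0,-39,-41.3,-7,-21.5],[0,-42,-44.4,-7,-21.5],[0,-45,-47.6,-7,-21.5],[0,-48,-50.8,-7,-21.5],[0,-51.2,-54.1,-7,-21.5],[0,-51.2,-54.1,-7,-21.5]], force=30)

```text
time: 2.1
tool_pos: [0.5228, -0.0921, 0.3005]
tcp_rot: [-0.081, -3.14, 0.003]
wrist_force: [-0.1, -0.9, 0.0]
width: -0.002
grip_force: 0.0
```

```bash
python3 - <<'E'
from h import *
s=bot.read_state();print(s['time'],s['tool_pos'],s['width'],s['wrist_force'],R.from_rotvec(s['tcp_rot']).as_matrix().round(3))
for t in ([.5207,-.0870,.09],[.5205,-.0920,.055]): print(shift(t))
E
```

```text
2.1 [ 0.52279169 -0.09210971  0.30047685] -0.0019233512253321017 [-0.12792111 -0.85635559  0.02182076] [[-0.999  0.052 -0.001]
 [ 0.052  0.999 -0.002]
 [ 0.001 -0.002 -1.   ]]
[ 0.22  0.54 21.05]
[ 0.22  0.05 24.55]
```

Call:
step_arm(motion=[[0,0.1,0.2,4,0],[0,0.2,0.3,8,0],[0,0.2,0.3,12,0],[0,0.2,0.3,16,0],[0,0.2,0.3,19,0],[0,0.2,0.3,20.5,0],[0,0.2,0.3,20.5,0],[0,0.2,0.3,20.5,0]])

```text
time: 2.9
tool_pos: [0.5209, -0.0841, 0.0973]
tcp_rot: [0.073, 3.14, -0.0]
wrist_force: [-0.3, -0.2, 0.6]
width: -0.001
grip_force: 0.0
```

```bash
python3 - <<'E'
from h import *
s=bot.read_state();print(s['time'],s['tool_pos'],s['wrist_force'])
p,d=bot.read_camera('scene'); cv2.imwrite('pics/s2.png',cv2.resize(p[140:320,220:460,::-1],(800,600)))
E
```

```text
2.9 [ 0.52091515 -0.08412905  0.09728214] [-0.32212725 -0.19925757  0.57979198]
```

View pics/s2.png

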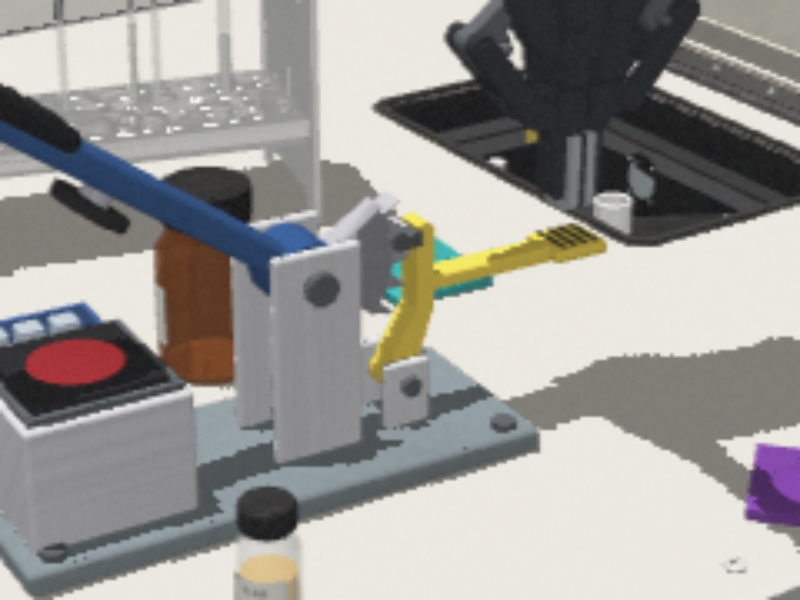

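Call:
step_arm(motion=[[0,0,-0.5,0.8,0],[0,0,-0.6,1.4,0],[0,0,-0.6,1.8,0],[0,0,-0.6,2.1,0],[0,0,-0.7,2.4,0],[0,0,-0.7,2.7,0],[0,0,-0.8,3.0,0],[0,0,-0.8,3.3,0],[0,0,-0.9,3.5,0],[0,0,-0.9,3.7,0],[0,0,-1.0,3.9,0],[0,0,-1.0,4.0,0],[0,0,-1.0,4.0,0]])

```text
time: 4.25
tool_pos: [0.5198, -0.0941, 0.0561]
tcp_rot: [0.073, 3.141, 0.0]
wrist_force: [2.3, -2.4, 3.2]
width: -0.002
grip_force: 1.7
```

```bash
python3 - <<'E'
from h import *
s=bot.read_state();print(s['time'],s['tool_pos'],s['wrist_force'])
p,d=bot.read_camera('scene'); cv2.imwrite('pics/s3.png',cv2.resize(p[140:320,220:460,::-1],(800,600)))
E
```

```text
4.25 [ 0.51976593 -0.09412795  0.05614219] [ 2.33629883 -2.37809119  3.22908548]
```

View pics/s3.png

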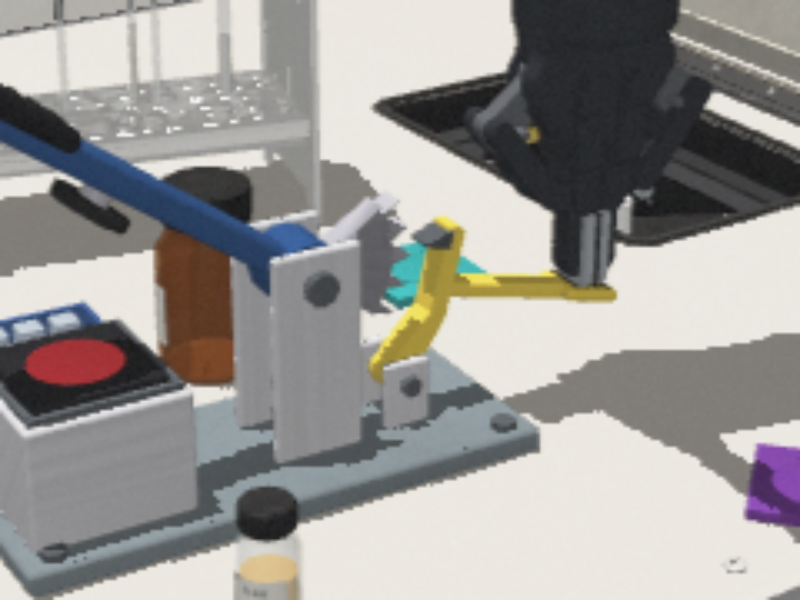

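The pawl hook is well clear of the sector: the gap is at (415,260) and the tab is down at (585,292). Next I'll lift and move over the paddle.

Call:
step_arm(motion=[[0,0,-0.1,-2,0],[0,0,-0.1,-6,0],[0,0,0,-11,0],[0,0,0,-16,0],[0,0,0,-21,0],[0,0,1,-24,0],[0,0,5,-24.5,0],[0,0,9.5,-24.5,0],[0,0,14,-24.5,0],[0,0,18.5,-24.5,0],[0,0,23,-24.5,0],[0,0,26,-24.5,0],[0,0,26.9,-22.5,0],[0,0,26.9,-19.5,0],[0,0,26.9,-17.5,0],[0,0,26.9,-17.5,0],[0,0,26.9,-17.5,0]])

```text
time: 6.0
tool_pos: [0.5309, 0.1747, 0.2302]
tcp_rot: [-0.073, -3.137, 0.0]
wrist_force: [0.7, -0.5, -0.7]
width: 0.0
grip_force: 0.0
```

```bash
python3 - <<'E'
from h import *
s=bot.read_state();print(s['time'],s['tool_pos'],s['wrist_force'])
C=clamp(-.047,(.5295,.0868))
for a in (.68,.65,.5,.35,.2,.1,0,-.01): print(a,shift(C([0,-44.5+175*np.cos(a)-11*np.sin(a),95+175*np.sin(a)+11*np.cos(a)])))
p,d=bot.read_camera('scene'); cv2.imwrite('pics/s4.png',cv2.resize(p[110:320,170:450,::-1],(800,600)))
E
```

```text
6.0 [0.53086229 0.17468339 0.23023538] [ 0.70701581 -0.45882258 -0.73580745]
0.68 [-0.28 -0.32  1.66]
0.65 [-0.28  0.03  2.05]
0.5 [-0.29  1.6   4.16]
0.35 [-0.31  2.83  6.49]
0.2 [-0.31  3.7   8.97]
0.1 [-0.31  4.07 10.68]
0 [-0.32  4.27 12.42]
-0.01 [-0.32  4.28 12.6 ]
```

View pics/s4.png

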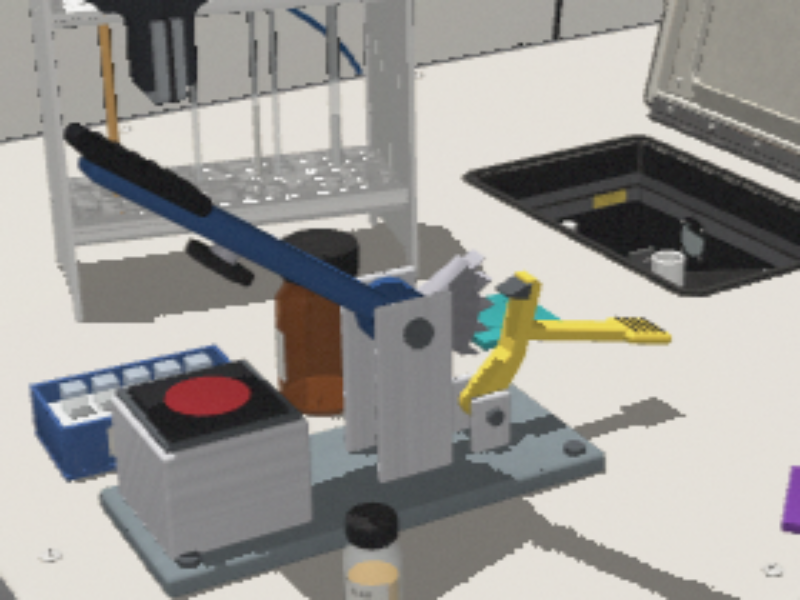

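The pawl stays clear, with its hook at (520,290), and the fingertips are over the paddle. Now I'll push along the arc.

Call:
step_arm(motion=[[0,-0.2,0,1.0,0],[0,-0.3,0,1.5,0],[0,-0.3,0,2.0,0],[0,-0.3,0.4,2.5,0],[0,-0.3,0.8,3.0,0],[0,-0.3,1.2,3.6,0],[0,-0.3,1.6,4.2,0],[0,-0.3,1.9,4.7,0],[0,-0.3,2.2,5.2,0],[0,-0.3,2.5,5.8,0],[0,-0.3,2.8,6.4,0],[0,-0.3,3.0,7.0,0],[0,-0.3,3.2,7.5,0],[0,-0.3,3.4,8.0,0],[0,-0.3,3.6,8.5,0],[0,-0.3,3.7,9.0,0],[0,-0.3,3.9,9.6,0],[0,-0.3,4.0,10.2,0],[0,-0.3,4.1,10.7,0],[0,-0.3,4.1,10.7,0]])

```text
time: 8.05
tool_pos: [0.5364, 0.215, 0.123]
tcp_rot: [-0.073, -3.139, 0.002]
wrist_force: [0.1, 0.5, 0.3]
width: 0.004
grip_force: 0.1
```

```bash
python3 - <<'E'
from h import *
s=bot.read_state();print(s['time'],s['tool_pos'],s['wrist_force'])
p,d=bot.read_camera('scene'); cv2.imwrite('pics/s5.png',cv2.resize(p[110:320,170:450,::-1],(800,600)))
E
```

```text
8.05 [0.53636072 0.21498371 0.12303408] [0.08720505 0.53848339 0.2608946 ]
```

View pics/s5.png

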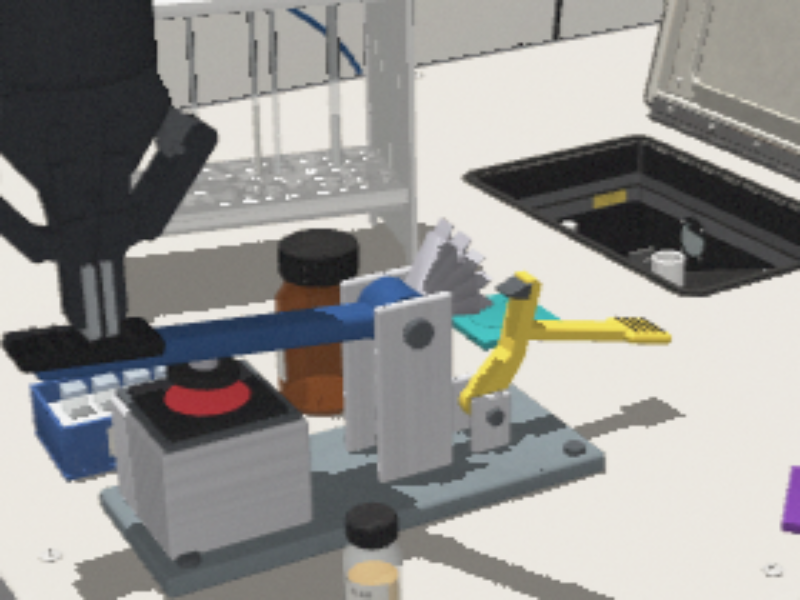

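The arm is almost down and the foot is just above the filter at (205,370). I'll press the last 17 mm gently.

Call:
step_arm(motion=[[0,0,0,0.4,0],[0,0,0.1,0.8,0],[0,0,0.1,1.1,0],[0,0,0.1,1.3,0],[0,0,0.2,1.5,0],[0,0,0.2,1.6,0],[0,0,0.2,1.7,0],[0,0,0.2,1.7,0]])

```text
time: 8.9
tool_pos: [0.5373, 0.2172, 0.1071]
tcp_rot: [0.073, 3.14, -0.0]
wrist_force: [-0.7, -0.7, 0.0]
width: 0.001
grip_force: 0.2
```

Call:
step_arm(motion=[[0,0,0,0.1,0],[0,0,0,0.15,0],[0,0,0,0.2,0],[0,0,0,0.2,0]])

```text
time: 9.3
tool_pos: [0.5375, 0.2174, 0.1055]
tcp_rot: [0.073, 3.14, 0.0]
wrist_force: [-1.0, -0.7, 3.8]
width: 0.002
grip_force: 1.6
```

```bash
python3 - <<'E'
from h import *
s=bot.read_state();print(s['time'],s['tool_pos'],s['wrist_force'])
p,d=bot.read_camera('scene'); cv2.imwrite('pics/s6.png',cv2.resize(p[180:285,170:310,::-1],(800,600)))
K,Rm,o,c=cam('scene');P=cloud(d,K,Rm,o)
h=cv2.cvtColor(p,cv2.COLOR_RGB2HSV).astype(int)
m=(d>0)&(P[...,1]>.16)&(P[...,1]<.27)&(abs(P[...,0]-.535)<.03)&(P[...,2]>.085)&(P[...,2]<.125)&(h[...,2]<60)
q=P[m]
for a in np.arange(.16,.27,.01):
    w=q[(q[:,1]>=a)&(q[:,1]<a+.01)]
    if len(w)>3: print(a.round(2),len(w),np.percentile(w[:,2],[50,80,95]).round(4))
E
```

```text
9.3 [0.53746357 0.21737976 0.10545568] [-0.97054145 -0.74221013  3.79918057]
0.18 15 [0.104  0.1044 0.105 ]
0.19 101 [0.1045 0.1054 0.1058]
0.2 103 [0.105  0.1139 0.1221]
0.21 76 [0.1036 0.1072 0.1196]
0.22 146 [0.105  0.1182 0.1233]
0.23 117 [0.1044 0.1056 0.1063]
0.24 115 [0.1045 0.1053 0.1059]
0.25 85 [0.1036 0.1048 0.1056]
```

View pics/s6.png

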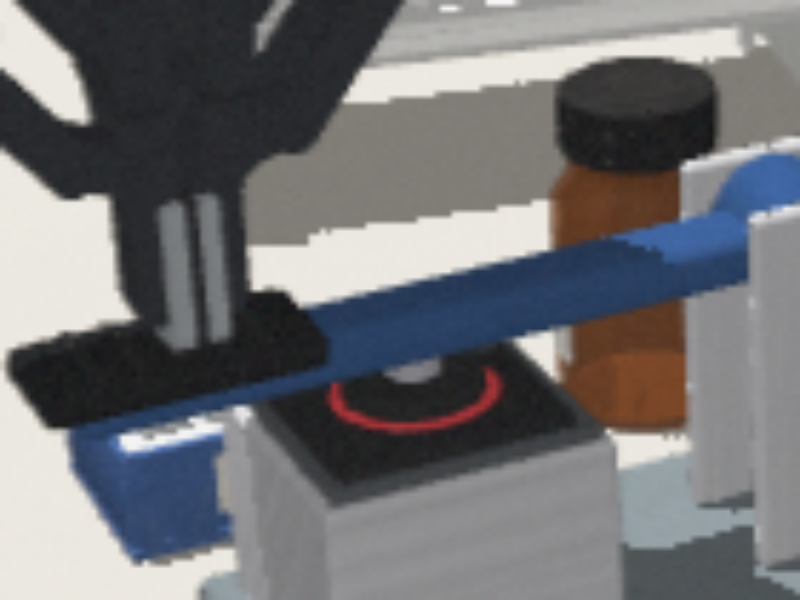

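The paddle is level and the foot is on the filter, centred at (415,390). I'll press slightly more and see whether the force rises, which would confirm it's seated.

Call:
step_arm(motion=[[0,0,0,0.1,0],[0,0,0,0.15,0],[0,0,0,0.15,0],[0,0,0,0.15,0]])

```text
time: 9.75
tool_pos: [0.5375, 0.2174, 0.1053]
tcp_rot: [0.073, 3.14, 0.0]
wrist_force: [-3.8, -1.5, 10.8]
width: -0.001
grip_force: 5.3
```

Seated: the force rose to 10.8 N with no further travel. Retracting straight up.

Call:
step_arm(motion=[[0,0,0,-0.5,0],[0,0,0,-2,0],[0,0,0,-5,0],[0,0,0,-9,0],[0,0,0,-13,0],[0,0,0,-16,0],[0,0,0,-18,0],[0,0,0,-18,0],[0,0,0,-18,0]])

```text
time: 10.65
tool_pos: [0.5372, 0.2173, 0.2839]
tcp_rot: [0.073, 3.14, 0.001]
wrist_force: [0.1, -0.5, -1.0]
width: -0.001
grip_force: 0.0
```

```bash
python3 - <<'E'
from h import *
s=bot.read_state();print(s['time'],s['tool_pos'],s['wrist_force'])
p,d=bot.read_camera('scene'); cv2.imwrite('pics/s7.png',cv2.resize(p[110:350,130:450,::-1],(800,600)))
K,Rm,o,c=cam('scene');P=cloud(d,K,Rm,o)
h=cv2.cvtColor(p,cv2.COLOR_RGB2HSV).astype(int)
m=(d>0)&(abs(P[...,0]-.537)<.03)&(P[...,2]>.085)&(P[...,2]<.125)&(h[...,2]<60)
for a in (.19,.21,.23,.25): print(a,np.percentile(P[m&(abs(P[...,1]-a)<.006)][:,2],[50,95]).round(4))
E
```

```text
10.65 [0.53723307 0.21731155 0.28391001] [ 0.07423661 -0.49447523 -0.99755058]
0.19 [0.104  0.1055]
0.21 [0.1045 0.1061]
0.23 [0.1045 0.106 ]
0.25 [0.104  0.1056]
```

View pics/s7.png

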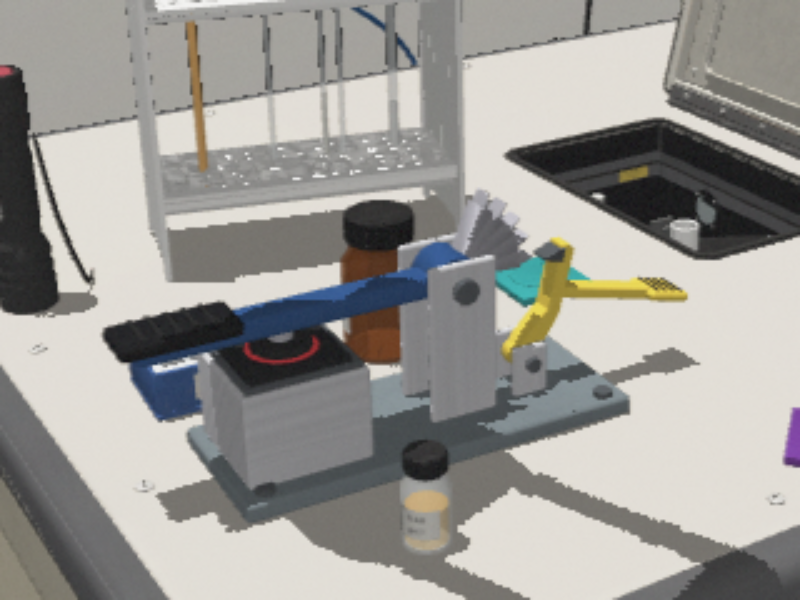

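The arm is level with its foot on the filter at (282,345), the pawl is clear at (555,270), the bystanders haven't moved, and the hand is away.

```bash
python3 -c "
from workcell import bot
print(bot.finish_job())"
```

```text
the job is handed in; nothing more can be done
None
```

The job is handed in: the pawl is pressed clear of the teeth and stays there, the arm is down and level with its foot on the filter, nothing else appears to have moved, and the hand was clear at 10.65 s (no verdict was returned).

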